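# Fit the countersink in the bench deburring spindle

## Task

Take the cutter with the pointed cone out of the block, set its shank into the upright collet and press it gently down until its collar rests on the collet's face. Then turn the nut clockwise by its handle until the collet grips the cutter firmly, without forcing it, and let go. Leave the other two cutters and everything else on the bench as they are.

Things in the scene. Friction and masses are not known exactly. Their poses are not given: they have to be found in the camera images.
- cutter: the loose steel cutter to fit (0.12 to 0.24 kg), standing shank down in one of the block's holes. From below: shank 12 mm diameter, 36 mm long (lowest 3 mm tapered to 8.6 mm); plain round collar 24 mm diameter, 41 mm high; pointed cone 11 mm high. Origin: centre of the shank's lower end; z up along the cutter
- cutter_grip (a point): point on that cutter's axis, 24 mm above the underside of its collar (60 mm above the shank's end): the place to grip, 24 mm diameter
- cutter_collar (a point): centre of the underside of that cutter's collar, 36 mm above the shank's end
- dome_cutter: a second cutter of the same size but with a rounded dome on top; stays in the block. Origin as for the cutter.
- pin_cutter: a third cutter of the same size but flat on top with a thin pin (8 mm diameter, 11 mm high); stays in the block. Origin as for the cutter.
- block: fixed grey plastic block, 75 x 205 x 45 mm high, three holes in a row along its y (at -70, 0, +70 mm), about 14.5 mm wide, 41 mm deep; the cutters hang in them, collars resting on the block's top. Origin: centre of its underside
- mouth (a point): centre of the collet's round flat face (34 mm diameter), 85 mm above the bench, on the holder's upright axis. The bore is 13.2 mm wide, deeper than the shank; light springs in it make the shank drag: it does not fall in, it takes a push of 3 to 7 N. Home = collar's underside on this face. More than 45 N on it is ramming
- handle (a point): place to hold on the nut's handle: on the axis of an upright round steel post (12 mm diameter, from 51 to 119 mm above the bench; this point 97 mm above it), on an arm 90 mm out from the upright axis through the mouth
- jaw0: one of three collet jaws hidden inside the nut; they close on the shank as the nut is tightened
- jaw1: second hidden jaw
- jaw2: third hidden jaw
- sleeve: the fixed steel sleeve around the bore, whose top is the collet's face. Origin: on the upright axis, at bench height
- nut: nut (60 mm diameter, 41 to 68 mm above the bench) with arm and handle; turns clockwise from above to tighten, stays where left. Origin on its axis, 41 mm up; -y along the arm. Jaws reach the shank after 0.2 to 1.05 rad, each time different. The post takes some 6 N slack (4 at rest), then nearly 1 N more per 0.01 rad; 12 to 15 N is firm, under 10 N too weak, over 18 N overstrained
- ring_a: bystander: white moulded ring, 56 mm diameter, 22 mm high
- ring_b: bystander: another such ring
- ring_c: bystander: a third such ring
- screwdriver: bystander: screwdriver lying on the bench
- oil_can: bystander: grey bottle, 56 mm diameter, 130 mm high
- carton: bystander: small cardboard carton, 80 x 140 x 80 mm high
- gauge: bystander: small steel plug gauge, 28 mm diameter, 35 mm high

How it is judged:
By the outcome, as a careful person would: the job done as asked, in the order asked, and still so for the second after the job is handed in, with the robot touching nothing.
It also fails if it takes over 61 s, if anything falls off the work surface, if the arm or the gripper's body presses on something with over 40 N, if the wrist force passes 120 N, or if a joint passes its speed limit or range.

## Robot

A 6-joint arm with a two-finger parallel gripper is mounted at the origin on the work surface. World frame = base frame: x ahead of the robot, y to its left, z up, the work surface at z = 0. Lengths are in m, angles in rad, forces in N, time in s.
With the tool pointing down it reaches from about 0.3 to 0.875 m from the base axis. Payload 6.4 kg.
Tool frame: the origin (TCP) lies on the centre line of the jaws, within the pads' length; the fingertips stand 11 mm ahead of it and the grasp point (between the pads) lies 8 mm behind it; x points along the fingers, y is the direction in which the jaws open and shut, and the axes are right-handed (so a half turn about x gives the same grasp; the last joint's range is limited). The gripper opens to 85 mm and grips with 20 to 120 N. Pads are 22 mm wide; open, the fingers measure 114 mm over their backs; the gripper's body (76 mm by 85 mm) begins 54 mm behind the grasp point. The pads swing forward as they close: fully open they stand 13 mm farther back than shut.
Start: joints at [1.135, 0.181, 1.607, -0, 1.354, -0.206], TCP at [0.131, 0.56, 0.242] pointing down, gripper open.
Joint ranges: [-2.99, 2.99], [-0.89, 2.07], [0.3, 2.58], [-1.14, 4.28], [0, 2.63], [-3.12, 3.12]. Speed limits (rad/s): [2.57, 2.57, 3.01, 3.14, 3.14, 3.14].

## Interface

Orientations are given as a unit quaternion [w, x, y, z].
In Python, from bench import ctrl, camera, hand_in gives the robot as it stands. The module is installed in compiled form; this text tells all that it offers.
- The arm moves only by the tool drive_tool, never from a script. Its argument "increments" is a list of rows, each a list of 7 numbers: the shift along the tool's x, y, z in m, then the turn, a rotation vector about the tool's x, y, z in degrees, then the gripper's target within -1 to 1 (fully open at 1, half-way at 0, shut at -1). In form: [[dx, dy, dz, rx, ry, rz, claw], ...]. A call has 1 to 10 rows; each row shifts and turns the commanded pose from where the row before left it, along the tool's axes as they then stand; what a row does not reach is not made up. A row lasts 1/8 s, in which the tool goes at most 62.5 mm and 10.7 degrees, less where a joint would pass 70% of its speed; a pose out of reach is approached as far as the arm can. A call is refused whole if a number of a shift passes 0.0625 or a number of a turn 10.7, either way. A call with a gripper value outside its range is refused whole. The fingers move at their own pace and stop on an object; the grip force is fixed at half the most. Time passes only in rows, so rows that do not move let the fingers close. It gives the time, the measured TCP pose, the force and the opening at its end, in the units of the state.
- ctrl.get_obs(): the state, without advancing time (a new reading comes with each control period).
- camera(name): name is "side" or "top"; returns a dict with "img" (420x560x3 uint8, red, green, blue), "depth" (420x560 float32, m along the optical axis (not along the pixel's ray), 0 where there is no reading), "fx", "fy", "cx", "cy" (pixels), "world_from_camera" (4x4, takes a point from camera to world coordinates). Camera axes: x right, y down, z forward; pixel columns grow to the right and rows downward; lengths in m; the calibration is good to about 2 mm. A picture is of the moment at which its call begins.
- hand_in(): hands the job in, once; it reports no verdict.
The state is a dict: "time_s": time; "q": joint angles; "dq": joint speeds; "joint_efforts": joint torques, N m; "eef_pos": TCP position; "eef_rot": TCP orientation; "wrist_force": force on the tool from outside, world axes, zero at the start; "torque": the same for the moment, N m; "opening": opening from 0.0 (shut) to 1.0 (fully open).
Only numpy, scipy, OpenCV 4.12 (cv2) and the standard library are available. Lean on these libraries where they do the work, as an engineer would, in place of code of your own. Each camera call takes 0.05 s, during which the arm holds its last target.

## Working session

There is one attempt and no reset: what is moved stays moved. The work goes in short steps, Python scripts to look and compute and a tool call to move; the robot and the scene stay as the last step left them, time stands still between calls to the robot, and variables do not carry over. Pictures are saved under pics/ and viewed, and the job is handed in when it is done.

Besides the shell and the picture viewer there is one more tool, called after "Request:" by a JSON object that holds its "name" and its "arguments". drive_tool: Moves the arm, as the interface text tells. Its arguments: {"type":"object","properties":{"increments":{"type":"array","items":{"type":"array","items":{"type":"number"}}}},"required":["increments"]}

```bash
mkdir -p pics; cat > h.py <<'E'
import numpy as np, cv2
from bench import ctrl, camera, hand_in
def snap(n,save):
    c=camera(n); np.savez(f'pics/{save}.npz',**c); cv2.imwrite(f'pics/{save}.png',c['img'][:,:,::-1]); return c
def load(s): return dict(np.load(f'pics/{s}.npz'))
def px(c,u,v,d=None):
    if d is None: d=c['depth'][int(round(v)),int(round(u))]
    p=np.array([(u-c['cx'])/c['fx']*d,(v-c['cy'])/c['fy']*d,d,1]); return (c['world_from_camera']@p)[:3]
def pz(c,u,v,z):
    T=c['world_from_camera']; r=T[:3,:3]@np.array([(u-c['cx'])/c['fx'],(v-c['cy'])/c['fy'],1]); o=T[:3,3]
    return o+r*(z-o[2])/r[2]
def crop(s,u0,v0,u1,v1,k,out):
    im=cv2.imread(f'pics/{s}.png')[v0:v1,u0:u1]; cv2.imwrite(f'pics/{out}.png',cv2.resize(im,None,fx=k,fy=k,interpolation=cv2.INTER_CUBIC))
def obs():
    o=ctrl.get_obs(); 
    for k,v in o.items(): print(k,np.round(v,4))
E
python3 - <<'E'
from h import *
a=snap('side','s0');b=snap('top','t0')
for c in(a,b): print(c['fx'],c['cx'],c['cy'],np.round(c['world_from_camera'],3))
obs()
E
```

```text
407.16805846589176 273.93994884931374 210.97838506917103 [[-0.795 -0.427  0.431  0.213]
 [-0.607  0.551 -0.572  0.5  ]
 [ 0.007 -0.717 -0.697  0.648]
 [ 0.     0.     0.     1.   ]]
529.5022913439791 283.5607225907044 218.0953594177517 [[-0.019 -0.997  0.07   0.476]
 [-1.     0.02   0.017  0.004]
 [-0.018 -0.07  -0.997  1.48 ]
 [ 0.     0.     0.     1.   ]]
time_s 0.1
q [ 1.1347  0.1815  1.6079 -0.      1.3538 -0.2063]
dq [-0.0004 -0.0019 -0.0002 -0.0005  0.0016  0.0005]
joint_efforts [-8.00000e-04 -4.45885e+01 -3.52234e+01 -4.00000e-04  4.30000e-03
 -0.00000e+00]
eef_pos [0.1308 0.5594 0.2415]
eef_rot [ 0.7023  0.0805  0.7026 -0.0816]
wrist_force [-0.1921 -0.4692 -1.5087]
torque [ 0.0114  0.0176 -0.0061]
opening 0.9996
```

View pics/s0.png

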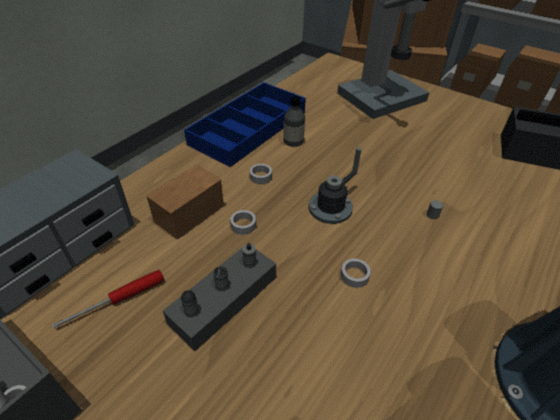

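View pics/t0.png

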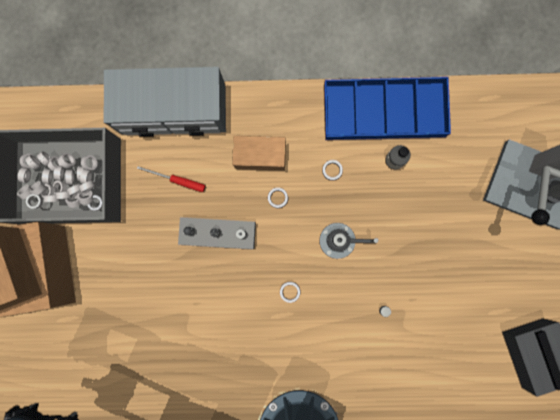

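```bash
python3 - <<'E'
from h import *
crop('s0',160,230,290,350,6,'s0a');crop('s0',300,140,380,230,7,'s0b')
crop('t0',170,205,265,260,8,'t0a');crop('t0',310,210,390,270,9,'t0b')
E
```

```text
(no output)
```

View pics/s0a.png

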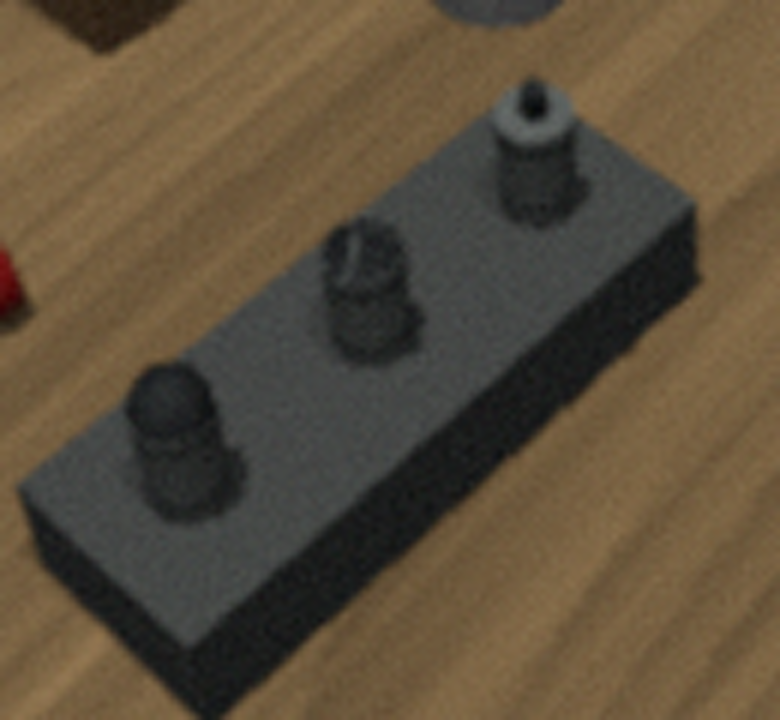

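View pics/s0b.png

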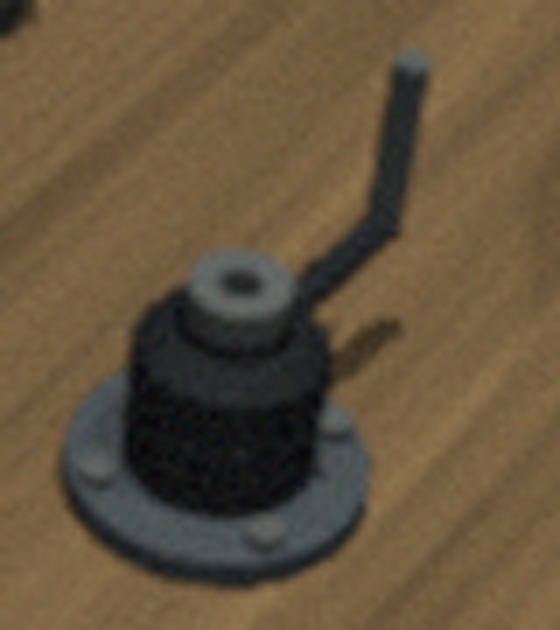

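View pics/t0a.png

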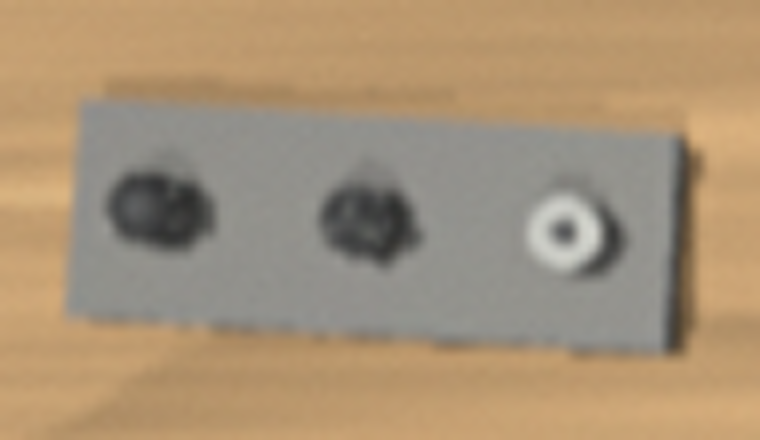

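View pics/t0b.png

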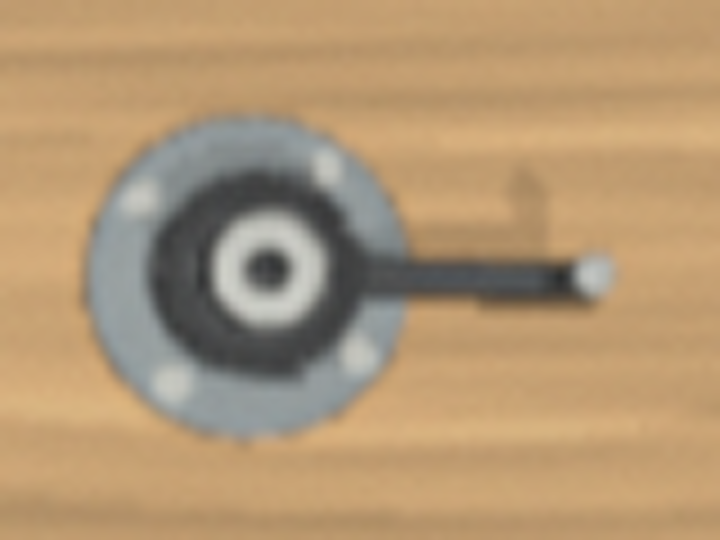

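```bash
python3 - <<'E'
from h import *
t=load('t0');s=load('s0')
def f(c,X,Y,u0,v0,k,z): return pz(c,(X+.5)/k-.5+u0,(Y+.5)/k-.5+v0,z)
C=np.array([f(t,X,Y,170,205,8,.045) for X,Y in[(80,100),(683,133),(668,352),(67,318)]])
print('T block',C.round(4),C.mean(0), [np.linalg.norm(C[i]-C[i-1]) for i in range(4)])
C=np.array([f(s,X,Y,160,230,6,.045) for X,Y in[(20,487),(193,645),(695,207)]])
print('S block',C.round(4),((C[0]+C[2])/2).round(4),np.linalg.norm(C[1]-C[0]),np.linalg.norm(C[1]-C[2]))
print('pin top T',f(t,566,232,170,205,8,.086),'dome,cone top T',f(t,135,207,170,205,8,.09),f(t,352,222,170,205,8,.095))
print('S: pin',f(s,534,110,160,230,6,.086),'cone base',f(s,372,340,160,230,6,.05),'cone top',f(s,358,225,160,230,6,.097))
print('mouth T',f(t,268,268,310,210,9,.085),'S',f(s,241,283,300,140,7,.085))
print('handle T',f(t,594,275,310,210,9,.119),'S',f(s,411,64,300,140,7,.119))
# depth based
for n,c in(('t',t),('s',s)):
    vs,us=np.mgrid[0:420,0:560]; d=c['depth']
    P=np.stack([(us-c['cx'])/c['fx']*d,(vs-c['cy'])/c['fy']*d,d],-1)@c['world_from_camera'][:3,:3].T+c['world_from_camera'][:3,3]
    for nm,(x0,x1,y0,y1,z0,z1) in {'block':(.38,.52,.02,.35,.038,.052),'cutters':(.38,.52,.03,.35,.06,.12),'face':(.38,.52,-.2,-.05,.08,.092),'post':(.36,.52,-.28,-.15,.07,.125),'ptop':(.36,.52,-.28,-.15,.112,.125)}.items():
        m=(d>0)&(P[...,0]>x0)&(P[...,0]<x1)&(P[...,1]>y0)&(P[...,1]<y1)&(P[...,2]>z0)&(P[...,2]<z1)
        q=P[m]; 
        if len(q): print(n,nm,len(q),q.mean(0).round(4),q.min(0).round(3),q.max(0).round(3))
        if nm=='block' and len(q): print(cv2.minAreaRect(q[:,:2].astype(np.float32)*1000))
E
```

```text
T block [[0.5859 0.3119 0.045 ]
 [0.5705 0.1064 0.045 ]
 [0.4963 0.1126 0.045 ]
 [0.5117 0.3167 0.045 ]] [0.5411261  0.21192275 0.045     ] [np.float64(0.07429860509086315), np.float64(0.20611181925922087), np.float64(0.07443924924798999), np.float64(0.20472356473997658)]
S block [[0.5877 0.3126 0.045 ]
 [0.514  0.3172 0.045 ]
 [0.4973 0.1166 0.045 ]] [0.5425 0.2146 0.045 ] 0.07378131710510759 0.20127300741919232
pin top T [0.53590406 0.14257795 0.086     ] dome,cone top T [0.54674404 0.28427834 0.09      ] [0.54016924 0.21191115 0.095     ]
S: pin [0.53882738 0.14289803 0.086     ] cone base [0.54033586 0.21746504 0.05      ] cone top [0.5444278  0.21311584 0.097     ]
mouth T [ 0.51569568 -0.11774673  0.085     ] S [ 0.51714137 -0.1176103   0.085     ]
handle T [ 0.51096163 -0.20729359  0.119     ] S [ 0.51265613 -0.20613957  0.119     ]
t block 470 [0.5108 0.1989 0.0445] [0.495 0.112 0.038] [0.52  0.317 0.052]
((509.4438171386719, 214.58197021484375), (204.19090270996094, 24.437240600585938), 88.83231353759766)
t face 72 [ 0.5093 -0.1183  0.0846] [ 0.498 -0.133  0.08 ] [ 0.519 -0.101  0.09 ]
t post 24 [ 0.51   -0.2057  0.1088] [ 0.505 -0.211  0.073] [ 0.515 -0.202  0.123]
t ptop 16 [ 0.5098 -0.2068  0.1179] [ 0.506 -0.211  0.114] [ 0.514 -0.202  0.123]
s block 1002 [0.5112 0.2096 0.0459] [0.498 0.114 0.038] [0.52 0.32 0.05]
((514.892578125, 216.62274169921875), (205.85255432128906, 21.863161087036133), 86.43386840820312)
s face 97 [ 0.5108 -0.1164  0.0857] [ 0.501 -0.2    0.08 ] [ 0.52  -0.099  0.091]
s post 112 [ 0.5123 -0.2029  0.0986] [ 0.508 -0.21   0.07 ] [ 0.52  -0.198  0.123]
s ptop 32 [ 0.5127 -0.204   0.1181] [ 0.508 -0.21   0.112] [ 0.52  -0.199  0.123]
```

```bash
cat >> h.py <<'E'
from scipy.spatial.transform import Rotation as R
def rot(q): return R.from_quat([q[1],q[2],q[3],q[0]])
def tgt(yaw):  # tool y at angle yaw (deg) in world xy, x down
    x=np.array([0,0,-1.]); y=np.array([np.cos(np.radians(yaw)),np.sin(np.radians(yaw)),0]); return R.from_matrix(np.stack([x,y,np.cross(x,y)],1))
def plan(p,yaw,pos=None,r=None):
    o=ctrl.get_obs(); pos=o['eef_pos'] if pos is None else pos; r=rot(o['eef_rot']) if r is None else r
    d=r.inv().apply(np.array(p)-pos); rv=np.degrees((r.inv()*tgt(yaw)).as_rotvec()); print('tool shift',d.round(4),'turn',rv.round(2)); return d,rv
E
python3 - <<'E'
from h import *
o=ctrl.get_obs(); print(rot(o['eef_rot']).as_matrix().round(4))
for y in(-4.3,175.7): plan((.5415,.2135,.2415),y)
E
```

```text
[[-7.000e-04  2.278e-01  9.737e-01]
 [-1.500e-03  9.737e-01 -2.278e-01]
 [-1.000e+00 -1.600e-03 -3.000e-04]]
tool shift [ 2.000e-04 -2.433e-01  4.787e-01] turn [8.113e+01 5.000e-02 9.000e-02]
tool shift [ 2.000e-04 -2.433e-01  4.787e-01] turn [-9.887e+01 -9.000e-02  5.000e-02]
```

Request:
{"name": "drive_tool", "arguments": {"increments": [[0,-0.0304,0.0598,0,0,0,1],[0,-0.0304,0.0598,0,0,0,1],[0,-0.0304,0.0598,0,0,0,1],[0,-0.0304,0.0598,0,0,0,1],[0,-0.0304,0.0598,0,0,0,1],[0,-0.0304,0.0598,0,0,0,1],[0,-0.0304,0.0598,0,0,0,1],[0,-0.0304,0.0598,0,0,0,1],[0,0,0,10,0,0,1],[0,0,0,10,0,0,1]]}}

```text
time_s: 1.35
eef_pos: [0.5137, 0.2366, 0.2415]
eef_rot: [0.676, 0.204, 0.677, -0.205]
wrist_force: [-0.5, -0.1, 0.3]
opening: 1.002
```

Request:
{"name": "drive_tool", "arguments": {"increments": [[0.015,0,0,10.2,0,0,1],[0.015,0,0,10.2,0,0,1],[0.015,0,0,10.2,0,0,1],[0.015,0,0,10.2,0,0,1],[0.015,0,0,10.2,0,0,1],[0,0,0,10.1,0,0,1],[0,0,0,0,0,0,1],[0,0,0,0,0,0,1]]}}

```text
time_s: 2.35
eef_pos: [0.5134, 0.2378, 0.1673]
eef_rot: [0.482, 0.517, 0.482, -0.517]
wrist_force: [-0.2, 0.3, 1.1]
opening: 0.999
```

```bash
python3 - <<'E'
from h import *
obs(); plan((.5415,.2135,.061),-4.3)
a=snap('side','s1');b=snap('top','t1'); crop('s1',140,160,300,340,4,'s1a')
E
```

```text
time_s 2.35
q [ 0.224   0.2385  1.6983 -0.      1.2048  0.295 ]
dq [-0.0007 -0.0038 -0.0034 -0.0005 -0.0007  0.0103]
joint_efforts [-5.00000e-03 -4.47054e+01 -3.25266e+01 -4.00000e-04  6.20000e-03
  2.27000e-02]
eef_pos [0.5134 0.2378 0.1673]
eef_rot [ 0.4819  0.5175  0.4819 -0.5174]
wrist_force [-0.2329  0.2597  1.0764]
torque [ 0.011  -0.0068  0.018 ]
opening 0.9992
tool shift [0.1064 0.0298 0.0222] turn [ 0.23 -0.   -0.  ]
```

View pics/s1a.png

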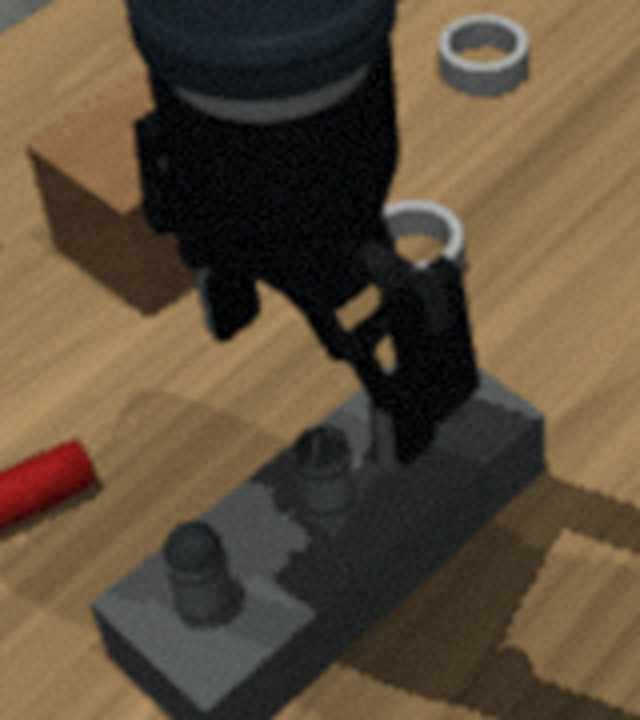

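Request:
{"name": "drive_tool", "arguments": {"increments": [[0,0.0149,0.0111,0,0,0,1],[0,0.0149,0.0111,0.2,0,0,1],[0.03,0,0,0,0,0,1],[0.03,0,0,0,0,0,1],[0.0232,0,0,0,0,0,1],[0.0232,0,0,0,0,0,1],[0,0,0,0,0,0,1],[0,0,0,0,0,0,1]]}}

```text
time_s: 3.45
eef_pos: [0.5426, 0.2129, 0.0617]
eef_rot: [0.48, 0.52, 0.48, -0.519]
wrist_force: [0.2, -1.1, 0.9]
opening: 1.002
```

```bash
python3 - <<'E'
from h import *
obs(); plan((.5415,.2135,.061),-4.3)
a=snap('side','s2');b=snap('top','t2'); crop('s2',140,180,300,340,4,'s2a')
E
```

```text
time_s 3.45
q [ 1.705e-01  4.194e-01  1.707e+00 -1.000e-04  1.014e+00  2.491e-01]
dq [ 0.0058 -0.0171 -0.0035  0.0011 -0.0041  0.0028]
joint_efforts [-6.49000e-02 -4.84280e+01 -2.76839e+01 -5.30000e-03  4.21000e-02
 -8.70000e-03]
eef_pos [0.5426 0.2129 0.0617]
eef_rot [ 0.4802  0.5196  0.4797 -0.5189]
wrist_force [ 0.1773 -1.1015  0.8932]
torque [ 0.0198 -0.0021  0.0083]
opening 1.0023
tool shift [ 0.0007 -0.0011 -0.0005] turn [-0.2  -0.01 -0.07]
```

View pics/s2a.png

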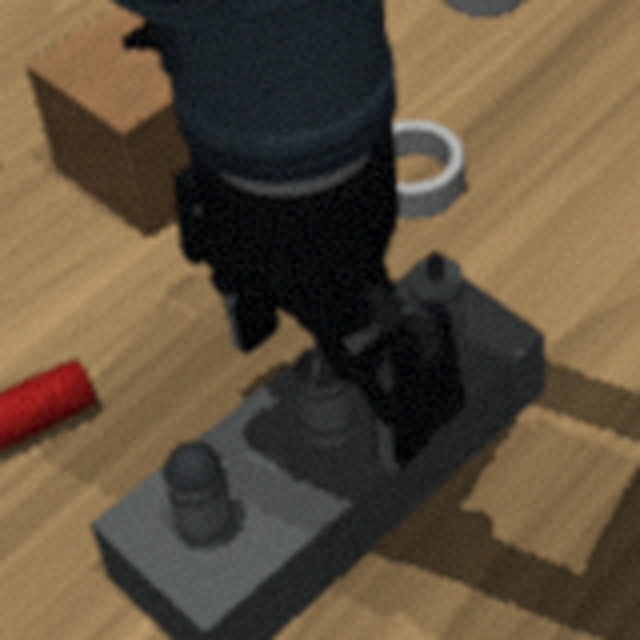

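Request:
{"name": "drive_tool", "arguments": {"increments": [[0,0,0,0,0,0,0.5],[0,0,0,0,0,0,0],[0,0,0,0,0,0,-0.3],[0,0,0,0,0,0,-0.6],[0,0,0,0,0,0,-1],[0,0,0,0,0,0,-1],[0,0,0,0,0,0,-1],[0,0,0,0,0,0,-1]]}}

```text
time_s: 4.55
eef_pos: [0.5416, 0.2135, 0.0613]
eef_rot: [0.48, 0.519, 0.48, -0.519]
wrist_force: [-2.1, -0.8, 6.2]
opening: 0.265
```

```bash
python3 - <<'E'
from h import *
obs(); a=snap('side','s3'); crop('s3',140,180,300,340,4,'s3a')
E
```

```text
time_s 4.55
q [0.1717 0.4193 1.7083 0.     1.0137 0.2495]
dq [-0.0016 -0.001  -0.0004  0.0001 -0.0013  0.0006]
joint_efforts [-3.60100e-01 -4.68721e+01 -2.73751e+01 -8.53000e-02 -5.07200e-01
  4.60000e-03]
eef_pos [0.5416 0.2135 0.0613]
eef_rot [ 0.4802  0.5192  0.4801 -0.519 ]
wrist_force [-2.1494 -0.7871  6.2239]
torque [-0.006   0.2865 -0.0293]
opening 0.2646
```

View pics/s3a.png

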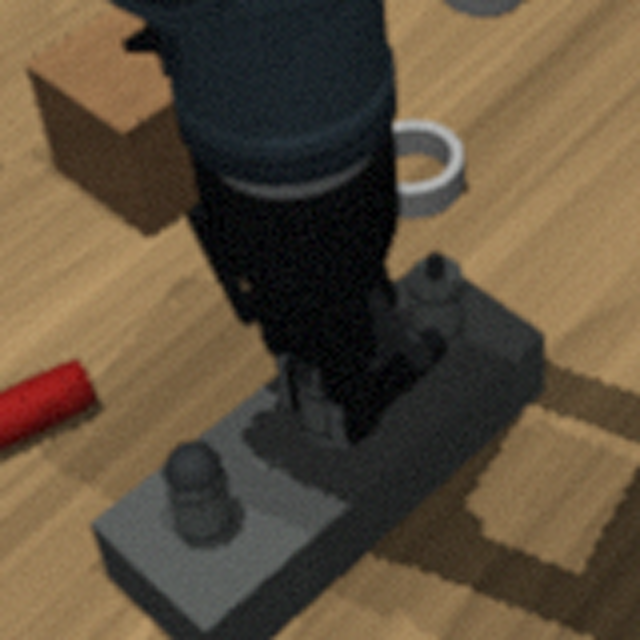

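Request:
{"name": "drive_tool", "arguments": {"increments": [[-0.01,0,0,0,0,0,-1],[-0.02,0,0,0,0,0,-1],[-0.03,0,0,0,0,0,-1],[-0.04,0,0,0,0,0,-1],[-0.04,0,0,0,0,0,-1],[0,0,0,0,0,0,-1],[0,0,0,0,0,0,-1]]}}

```text
time_s: 5.48
eef_pos: [0.5406, 0.2133, 0.2006]
eef_rot: [-0.48, -0.519, -0.48, 0.519]
wrist_force: [-1.1, 0.2, -2.1]
opening: 0.268
```

```bash
python3 - <<'E'
from h import *
obs(); plan((.5163,-.1177,.2),-4.3); a=snap('side','s4');snap('top','t4'); crop('s4',140,100,300,300,3,'s4a')
E
```

```text
time_s 5.475
q [0.1716 0.2347 1.6304 0.     1.2778 0.2496]
dq [-0.0005  0.0279  0.0206 -0.0006 -0.0023  0.0012]
joint_efforts [ 1.11000e-02 -4.89671e+01 -3.64500e+01  3.00000e-03 -3.98000e-02
  0.00000e+00]
eef_pos [0.5406 0.2133 0.2006]
eef_rot [-0.4799 -0.5187 -0.4804  0.5195]
wrist_force [-1.0609  0.1886 -2.0843]
torque [-0.0818  0.0532  0.0159]
opening 0.2677
tool shift [0.0007 0.0016 0.3319] turn [-0.16  0.02  0.07]
```

View pics/s4a.png

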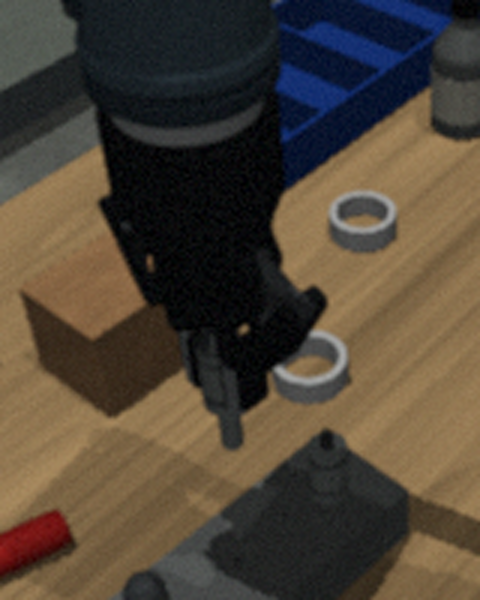

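Request:
{"name": "drive_tool", "arguments": {"increments": [[0,0,0.02,0,0,0,-1],[0,0,0.045,0,0,0,-1],[0,0.001,0.055,0,0,0,-1],[0,0,0.055,0,0,0,-1],[0,0,0.055,0,0,0,-1],[0,0,0.052,0,0,0,-1],[0,0,0.035,0,0,0,-1],[0,0,0.015,0,0,0,-1],[0,0,0,0,0,0,-1],[0,0,0,0,0,0,-1]]}}

```text
time_s: 6.82
eef_pos: [0.5163, -0.1166, 0.2005]
eef_rot: [0.48, 0.519, 0.481, -0.519]
wrist_force: [0.5, -0.1, -2.0]
opening: 0.267
```

```bash
python3 - <<'E'
from h import *
obs(); plan((.5163,-.1177,.16),-4.3)
E
```

```text
time_s 6.825
q [-4.4680e-01  1.2180e-01  1.7624e+00  5.0000e-04  1.2585e+00 -3.6980e-01]
dq [ 0.0144 -0.0031 -0.0015  0.0002 -0.0004 -0.0024]
joint_efforts [-7.41900e-01 -4.08379e+01 -3.46643e+01 -4.76000e-02 -1.27000e-02
 -5.00000e-03]
eef_pos [ 0.5163 -0.1166  0.2005]
eef_rot [ 0.4799  0.5189  0.4807 -0.5189]
wrist_force [ 0.4795 -0.0512 -1.9982]
torque [-0.0222 -0.0243 -0.0055]
opening 0.2668
tool shift [0.0405 0.0001 0.0011] turn [-0.12 -0.05  0.05]
```

Request:
{"name": "drive_tool", "arguments": {"increments": [[0.02,0,0.001,0,0,0,-1],[0.02,0,0,0,0,0,-1],[0.014,0,0,0,0,0,-1],[0,0,0,0,0,0,-1],[0,0,0,0,0,0,-1]]}}

```text
time_s: 7.45
eef_pos: [0.517, -0.1185, 0.1476]
eef_rot: [0.481, 0.519, 0.48, -0.519]
wrist_force: [0.9, -0.0, -1.9]
opening: 0.265
```

```bash
python3 - <<'E'
from h import *
obs(); plan((.5163,-.1177,.12),-4.3); a=snap('side','s5');b=snap('top','t5'); crop('s5',290,110,390,220,7,'s5a'); crop('t5',300,190,400,270,7,'t5a')
E
```

```text
time_s 7.45
q [-0.4493  0.1888  1.8031  0.      1.1487 -0.372 ]
dq [-0.0047 -0.0086 -0.0061  0.0002 -0.0004 -0.0013]
joint_efforts [ 1.14400e-01 -4.16871e+01 -3.18220e+01  7.40000e-03  3.42000e-02
  1.40000e-03]
eef_pos [ 0.517  -0.1185  0.1476]
eef_rot [ 0.4806  0.5191  0.48   -0.5188]
wrist_force [ 0.9071 -0.0034 -1.891 ]
torque [-0.0258  0.0272 -0.0037]
opening 0.2646
tool shift [ 0.0276 -0.0008 -0.0008] turn [-0.13  0.02 -0.05]
```

View pics/s5a.png

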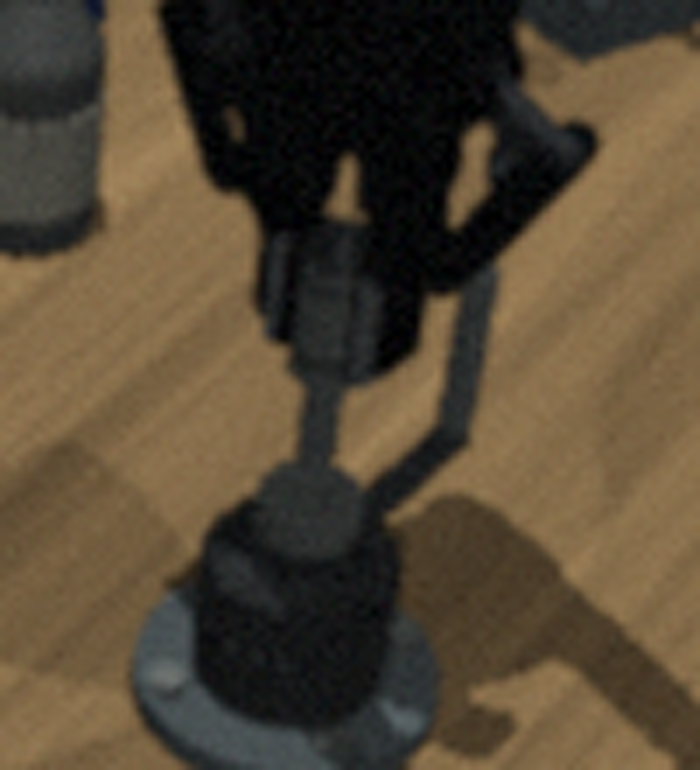

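View pics/t5a.png

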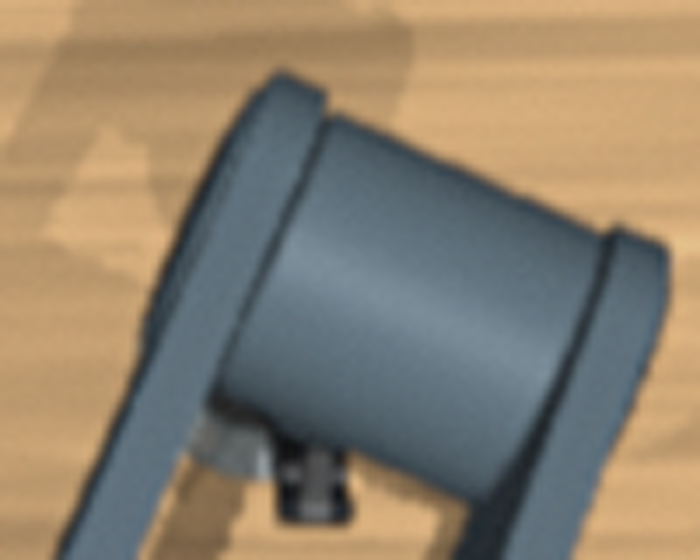

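```bash
cat >> h.py <<'E'
def proj(c,p):
    T=np.linalg.inv(c['world_from_camera']); q=T[:3,:3]@np.array(p)+T[:3,3]; return c['fx']*q[0]/q[2]+c['cx'],c['fy']*q[1]/q[2]+c['cy']
E
python3 - <<'E'
from h import *
im=cv2.imread('pics/s5.png')[150:200,315:365].astype(float)
im=np.clip((im-10)*2.6,0,255).astype(np.uint8); cv2.imwrite('pics/s5b.png',cv2.resize(im,None,fx=14,fy=14,interpolation=cv2.INTER_CUBIC))
c=load('s5'); 
def cr(p): u,v=proj(c,p); return ((u+.5-315)*14-.5,(v+.5-150)*14-.5)
print(cr((.517,-.1185,.0956)),cr((.517,-.1185,.1316)),cr((.5163,-.1177,.085)))
E
```

```text
(np.float64(283.94413727429674), np.float64(370.48339010929186)) (np.float64(310.8817120401833), np.float64(181.99339471868842)) (np.float64(277.49719776710515), np.float64(428.3597948488563))
```

View pics/s5b.png

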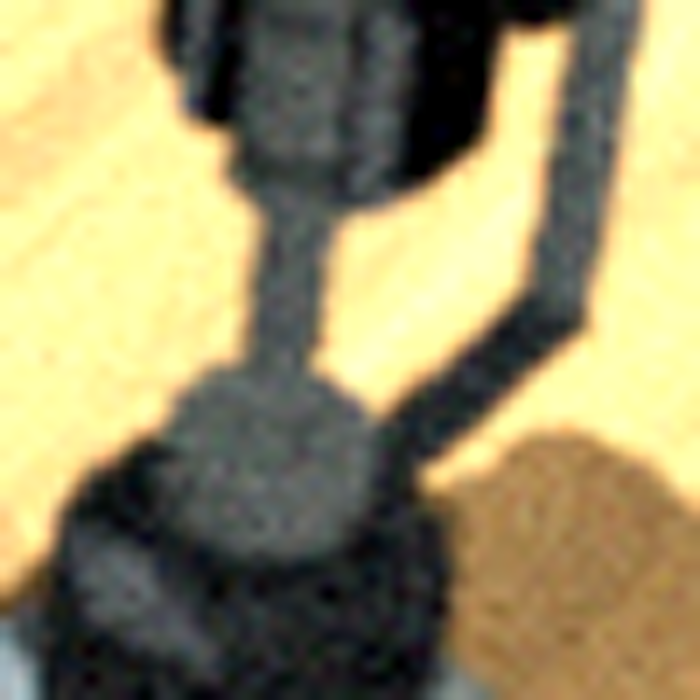

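Request:
{"name": "drive_tool", "arguments": {"increments": [[0.004,-0.0008,-0.001,0,0,0,-1],[0.004,0,0,0,0,0,-1],[0.002,0,0,0,0,0,-1],[0.0015,0,0,0,0,0,-1],[0,0,0,0,0,0,-1]]}}

```text
time_s: 8.18
eef_pos: [0.5157, -0.1176, 0.1352]
eef_rot: [-0.48, -0.519, -0.48, 0.519]
wrist_force: [-0.1, -0.3, -2.3]
opening: 0.263
```

Request:
{"name": "drive_tool", "arguments": {"increments": [[0.0015,0,0,0,0,0,-1],[0.0015,0,0,0,0,0,-1],[0,0,0,0,0,0,-1]]}}

```text
time_s: 8.55
eef_pos: [0.5157, -0.1176, 0.1322]
eef_rot: [-0.48, -0.519, -0.48, 0.519]
wrist_force: [0.1, 0.3, -1.7]
opening: 0.264
```

```bash
python3 - <<'E'
from h import *
obs(); plan((.5162,-.1175,.12),-4.3)
E
```

```text
time_s 8.55
q [-0.4488  0.208   1.8157 -0.      1.1182 -0.3708]
dq [ 0.0012 -0.0033 -0.0027  0.0013  0.0045  0.0007]
joint_efforts [-1.18000e-02 -4.26012e+01 -3.17510e+01  5.00000e-04 -2.03000e-02
 -1.00000e-04]
eef_pos [ 0.5157 -0.1176  0.1322]
eef_rot [-0.48   -0.5191 -0.4802  0.5192]
wrist_force [ 0.1353  0.2919 -1.7126]
torque [-0.0277 -0.025  -0.0135]
opening 0.2641
tool shift [ 0.0122  0.0005 -0.0001] turn [-0.17 -0.01  0.02]
```

Request:
{"name": "drive_tool", "arguments": {"increments": [[0.002,0.0003,0,0,0,0,-1],[0.002,0,0,0,0,0,-1],[0.002,0,0,0,0,0,-1],[0.001,0,0,0,0,0,-1],[0,0,0,0,0,0,-1]]}}

```text
time_s: 9.18
eef_pos: [0.5162, -0.1177, 0.1255]
eef_rot: [0.48, 0.519, 0.48, -0.519]
wrist_force: [0.2, 1.2, -1.0]
opening: 0.265
```

```bash
python3 - <<'E'
from h import *
obs(); a=snap('side','s6')
im=cv2.imread('pics/s6.png')[150:200,315:365].astype(float)
im=np.clip((im-10)*2.6,0,255).astype(np.uint8); cv2.imwrite('pics/s6b.png',cv2.resize(im,None,fx=14,fy=14,interpolation=cv2.INTER_CUBIC))
E
```

```text
time_s 9.175
q [-0.4486  0.2185  1.8188 -0.      1.1039 -0.3706]
dq [-0.002  -0.0007  0.0019 -0.0014  0.0014  0.0012]
joint_efforts [-0.00000e+00 -4.22146e+01 -3.09105e+01 -2.50000e-03  1.96000e-02
 -1.50000e-03]
eef_pos [ 0.5162 -0.1177  0.1255]
eef_rot [ 0.4802  0.5191  0.48   -0.5191]
wrist_force [ 0.1918  1.2028 -1.0145]
torque [ 0.021  -0.0146 -0.0321]
opening 0.2647
```

View pics/s6b.png

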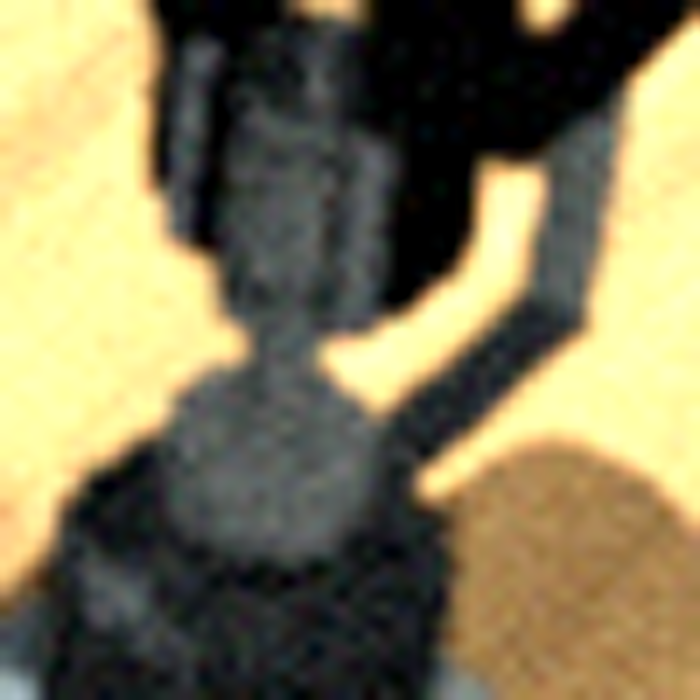

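Request:
{"name": "drive_tool", "arguments": {"increments": [[0.002,0,0,0,0,0,-1],[0.002,0,0,0,0,0,-1],[0.002,0,0,0,0,0,-1],[0.002,0,0,0,0,0,-1],[0,0,0,0,0,0,-1]]}}

```text
time_s: 9.85
eef_pos: [0.5158, -0.1176, 0.1169]
eef_rot: [-0.48, -0.519, -0.48, 0.519]
wrist_force: [1.7, -1.1, -3.4]
opening: 0.266
```

Request:
{"name": "drive_tool", "arguments": {"increments": [[0.002,0,0,0,0,0,-1],[0.002,0,0,0,0,0,-1],[0.002,0,0,0,0,0,-1],[0.002,0,0,0,0,0,-1],[0.002,0,0,0,0,0,-1],[0,0,0,0,0,0,-1]]}}

```text
time_s: 10.6
eef_pos: [0.5158, -0.1176, 0.1069]
eef_rot: [-0.48, -0.519, -0.48, 0.519]
wrist_force: [0.8, -0.8, -3.7]
opening: 0.266
```

Request:
{"name": "drive_tool", "arguments": {"increments": [[0.0015,0,0,0,0,0,-1],[0.0015,0,0,0,0,0,-1],[0.0015,0,0,0,0,0,-1]]}}

```text
time_s: 10.98
eef_pos: [0.5161, -0.1176, 0.1029]
eef_rot: [0.48, 0.519, 0.48, -0.519]
wrist_force: [0.8, 0.0, 1.2]
opening: 0.267
```

```bash
python3 - <<'E'
from h import *
obs(); a=snap('side','s7')
im=cv2.imread('pics/s7.png')[150:200,315:365].astype(float)
im=np.clip((im-10)*2.6,0,255).astype(np.uint8); cv2.imwrite('pics/s7b.png',cv2.resize(im,None,fx=14,fy=14,interpolation=cv2.INTER_CUBIC))
E
```

```text
time_s 10.975
q [-0.4485  0.2528  1.8306  0.      1.058  -0.3706]
dq [-0.0001  0.0193  0.0064 -0.0017 -0.024   0.0004]
joint_efforts [-3.03000e-02 -4.22095e+01 -2.91826e+01 -2.92000e-02  8.74000e-02
 -1.80000e-03]
eef_pos [ 0.5161 -0.1176  0.1029]
eef_rot [ 0.4802  0.5191  0.4801 -0.5191]
wrist_force [0.799  0.0054 1.2084]
torque [ 0.032   0.0085 -0.0166]
opening 0.2671
```

View pics/s7b.png

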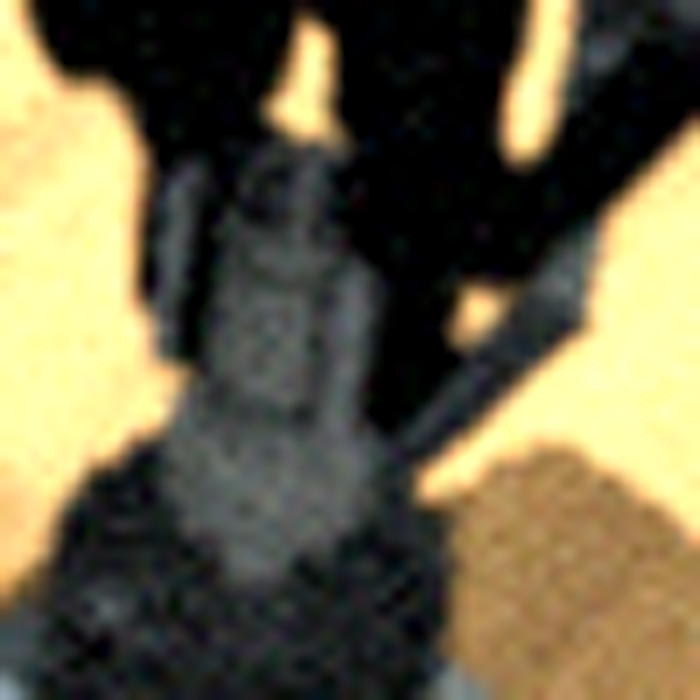

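Request:
{"name": "drive_tool", "arguments": {"increments": [[0.001,0,0,0,0,0,-1],[0.001,0,0,0,0,0,-1]]}}

```text
time_s: 11.28
eef_pos: [0.5161, -0.1177, 0.1012]
eef_rot: [0.48, 0.519, 0.48, -0.519]
wrist_force: [-3.8, 1.9, 10.2]
opening: 0.266
```

Request:
{"name": "drive_tool", "arguments": {"increments": [[0.0006,0,0,0,0,0,-1],[0,0,0,0,0,0,-1]]}}

```text
time_s: 11.52
eef_pos: [0.5161, -0.1177, 0.1012]
eef_rot: [-0.48, -0.519, -0.48, 0.519]
wrist_force: [-3.0, 0.6, 8.6]
opening: 0.263
```

Request:
{"name": "drive_tool", "arguments": {"increments": [[0.0006,0,0,0,0,0,-1],[0,0,0,0,0,0,-1]]}}

```text
time_s: 11.78
eef_pos: [0.5162, -0.1177, 0.1012]
eef_rot: [-0.48, -0.519, -0.48, 0.519]
wrist_force: [-5.6, 1.5, 13.3]
opening: 0.267
```

Request:
{"name": "drive_tool", "arguments": {"increments": [[0.0006,0,0,0,0,0,-1],[0,0,0,0,0,0,-1]]}}

```text
time_s: 12.02
eef_pos: [0.5162, -0.1177, 0.1012]
eef_rot: [-0.48, -0.519, -0.48, 0.519]
wrist_force: [-7.8, 2.8, 18.1]
opening: 0.262
```

Request:
{"name": "drive_tool", "arguments": {"increments": [[-0.0016,0,0,0,0,0,-1],[0,0,0,0,0,0,-1],[0,0,0,0,0,0,-0.3],[0,0,0,0,0,0,0],[0,0,0,0,0,0,0.5],[0,0,0,0,0,0,0.8],[0,0,0,0,0,0,0.8]]}}

```text
time_s: 12.9
eef_pos: [0.516, -0.1176, 0.1006]
eef_rot: [-0.48, -0.519, -0.48, 0.519]
wrist_force: [-0.3, 0.0, -0.1]
opening: 0.901
```

```bash
python3 - <<'E'
from h import *
obs(); a=snap('side','s8')
im=cv2.imread('pics/s8.png')[140:200,310:370].astype(float)
im=np.clip((im-10)*2.6,0,255).astype(np.uint8); cv2.imwrite('pics/s8b.png',cv2.resize(im,None,fx=10,fy=10,interpolation=cv2.INTER_CUBIC))
E
```

```text
time_s 12.9
q [-0.4486  0.2564  1.8317 -0.      1.0536 -0.3706]
dq [ 0.0002 -0.0004 -0.      0.0004  0.0003 -0.0006]
joint_efforts [-1.50000e-03 -4.25265e+01 -2.94027e+01 -4.00000e-04  9.00000e-04
 -0.00000e+00]
eef_pos [ 0.516  -0.1176  0.1006]
eef_rot [-0.4801 -0.5191 -0.4802  0.5191]
wrist_force [-0.2616  0.0188 -0.1206]
torque [ 0.052  -0.0235  0.0024]
opening 0.9006
```

View pics/s8b.png

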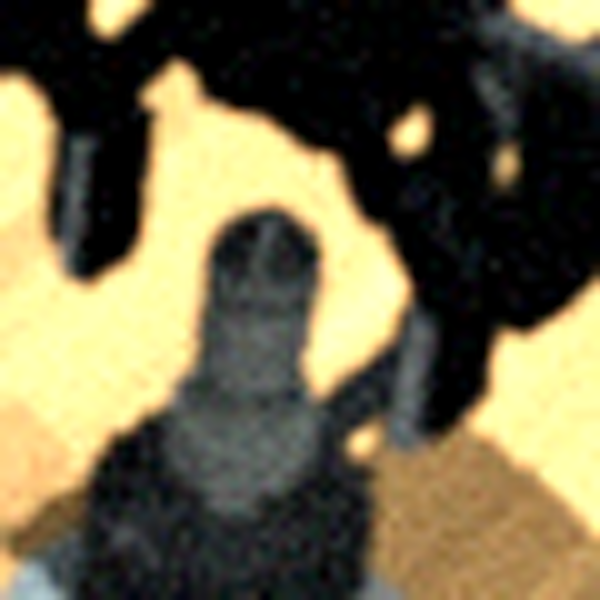

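Request:
{"name": "drive_tool", "arguments": {"increments": [[-0.01,0,0,0,0,0,0.8],[-0.02,0,0,0,0,0,0.8],[-0.025,0,0,0,0,0,0.8],[-0.025,0,0,0,0,0,0.8],[0,0,0,0,0,0,0.8],[0,0.0025,0.03,0,0,0,0.2],[0,0,0.03,0,0,0,-0.2],[0,0,0.03,0,0,0,-0.4],[0,0,0,-1.4,0,0,-0.4],[0,0,0,0,0,0,-0.4]]}}

```text
time_s: 14.2
eef_pos: [0.5111, -0.2069, 0.1799]
eef_rot: [-0.486, -0.513, -0.487, 0.513]
wrist_force: [0.0, 0.5, 0.0]
opening: 0.299
```

```bash
python3 - <<'E'
from h import *
obs(); plan((.5117,-.2075,.092),-2.9);a=snap('side','s9');b=snap('top','t9'); crop('s9',290,80,410,220,5,'s9a'); crop('t9',300,190,400,270,7,'t9a')
E
```

```text
time_s 14.2
q [-6.0010e-01  1.9400e-01  1.7243e+00  3.0000e-04  1.2249e+00 -5.4670e-01]
dq [ 0.0138 -0.0085  0.0021  0.0008  0.0013  0.0105]
joint_efforts [-7.04100e-01 -4.28889e+01 -3.33230e+01 -4.93000e-02 -3.42000e-02
 -1.41800e-01]
eef_pos [ 0.5111 -0.2069  0.1799]
eef_rot [-0.4858 -0.5132 -0.487   0.5132]
wrist_force [0.0176 0.5299 0.0231]
torque [-0.0098  0.048   0.0037]
opening 0.2992
tool shift [0.0879 0.0008 0.0007] turn [-0.17 -0.07  0.07]
```

View pics/s9a.png

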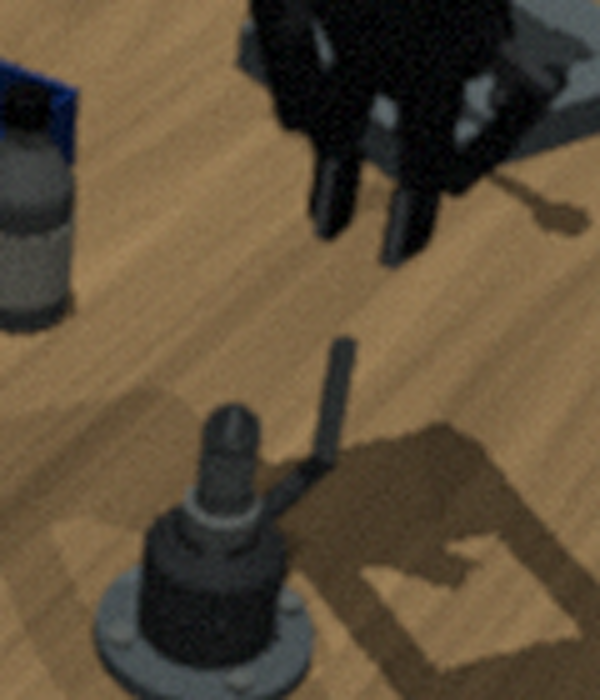

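View pics/t9a.png

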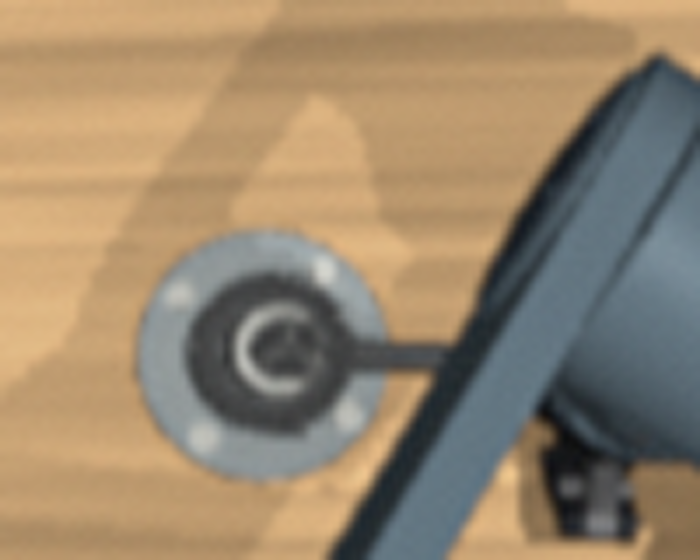

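Request:
{"name": "drive_tool", "arguments": {"increments": [[0.02,0.0008,0.0007,0,0,0,-0.4],[0.03,0,0,0,0,0,-0.4],[0.025,0,0,0,0,0,-0.4],[0.013,0,0,0,0,0,-0.4],[0,0,0,0,0,0,-0.4],[0,0,0,0,0,0,-0.4]]}}

```text
time_s: 15.05
eef_pos: [0.513, -0.2085, 0.0937]
eef_rot: [0.487, 0.513, 0.486, -0.513]
wrist_force: [0.5, -0.8, 0.8]
opening: 0.302
```

```bash
python3 - <<'E'
from h import *
obs(); plan((.5117,-.2075,.092),-2.9);a=snap('side','s10'); crop('s10',310,90,400,190,7,'s10a')
E
```

```text
time_s 15.05
q [-0.6004  0.3143  1.7731  0.      1.0524 -0.5472]
dq [-0.0029 -0.0099 -0.0042  0.0002 -0.0008 -0.0015]
joint_efforts [ 7.22000e-02 -4.47072e+01 -2.88340e+01  2.80000e-03  2.72000e-02
  1.70000e-03]
eef_pos [ 0.513  -0.2085  0.0937]
eef_rot [ 0.4871  0.5133  0.4859 -0.513 ]
wrist_force [ 0.5281 -0.791   0.8378]
torque [ 0.0389 -0.0135  0.0219]
opening 0.3015
tool shift [ 0.0017 -0.0014 -0.0009] turn [-0.15  0.05 -0.08]
```

View pics/s10a.png

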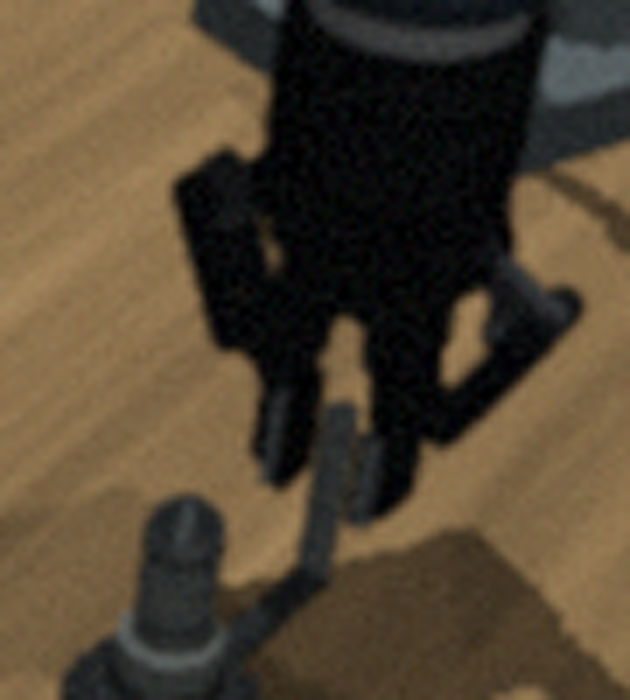

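Request:
{"name": "drive_tool", "arguments": {"increments": [[0,-0.003,-0.0005,0,0,0,-0.4],[0,-0.003,0,0,0,0,-0.4],[0,-0.001,0,0,0,0,-0.4],[0,0,0,0,0,0,-0.4]]}}

```text
time_s: 15.6
eef_pos: [0.5054, -0.2075, 0.0929]
eef_rot: [0.487, 0.513, 0.486, -0.513]
wrist_force: [1.1, 0.3, 0.1]
opening: 0.301
```

Request:
{"name": "drive_tool", "arguments": {"increments": [[0,-0.001,0,0,0,0,-0.4],[0,-0.001,0,0,0,0,-0.4]]}}

```text
time_s: 15.85
eef_pos: [0.5046, -0.2075, 0.0929]
eef_rot: [0.487, 0.514, 0.485, -0.513]
wrist_force: [7.7, -0.2, -3.4]
opening: 0.3
```

Request:
{"name": "drive_tool", "arguments": {"increments": [[0,-0.001,0,0,0,0,-0.4],[0,-0.001,0,0,0,0,-0.4]]}}

```text
time_s: 16.1
eef_pos: [0.5027, -0.2075, 0.0929]
eef_rot: [0.487, 0.514, 0.485, -0.513]
wrist_force: [8.1, -0.1, -4.1]
opening: 0.301
```

Request:
{"name": "drive_tool", "arguments": {"increments": [[0,-0.0031,-0.0003,3,0,0,-0.4],[0,-0.0031,-0.0003,2,0,0,-0.4],[0,-0.0031,-0.0003,2,0,0,-0.4]]}}

```text
time_s: 16.48
eef_pos: [0.4936, -0.2054, 0.0929]
eef_rot: [0.455, 0.543, 0.453, -0.541]
wrist_force: [8.2, 1.0, -3.1]
opening: 0.299
```

```bash
cat >> h.py <<'E'
O=np.array([.5162,-.1176])
def st():
    o=ctrl.get_obs(); r=rot(o['eef_rot']); M=r.as_matrix(); w=o['wrist_force']; d=np.r_[O,0]-o['eef_pos']; d[2]=0
    t=M.T@(-d); g=np.degrees(np.arctan2(M[1,1],M[0,1]))
    post=o['eef_pos'][:2]+M[:2,1]*.0070; rel=post-O; phi=np.degrees(np.arctan2(rel[1],rel[0]))
    print('t',o['time_s'],'yaw %.2f'%g,'C in tool y,z',t[1:].round(4),'phi %.2f (yaw should be %.2f)'%(phi,phi+90),'F tool',(M.T@w).round(2),'tau',o['torque'].round(2),'open',round(float(o['opening']),3),'q6',round(float(o['q'][5]),2), 'z',round(float(o['eef_pos'][2]),4))
E
python3 -c "
from h import *
st()"
```

```text
t 16.475 yaw -10.14 C in tool y,z [-0.0068  0.0904] phi -99.99 (yaw should be -9.99) F tool [ 3.17  7.85 -2.44] tau [ 0.09 -1.06  0.04] open 0.299 q6 -0.44 z 0.0929
```

Request:
{"name": "drive_tool", "arguments": {"increments": [[0,-0.00236,-0.0002,1.5,0,0,-0.4],[0,-0.00236,-0.0002,1.5,0,0,-0.4],[0,-0.00236,-0.0002,1.5,0,0,-0.4]]}}

```text
time_s: 16.85
eef_pos: [0.4868, -0.2034, 0.0929]
eef_rot: [0.433, 0.56, 0.431, -0.559]
wrist_force: [7.9, 1.1, -3.8]
opening: 0.302
```

Request:
{"name": "drive_tool", "arguments": {"increments": [[0,-0.00157,-0.0002,1,0,0,-0.4],[0,-0.00157,-0.0001,1,0,0,-0.4],[0,-0.00157,-0.0001,1,0,0,-0.4]]}}

```text
time_s: 17.23
eef_pos: [0.4823, -0.2018, 0.0929]
eef_rot: [0.418, 0.571, 0.417, -0.57]
wrist_force: [7.7, 0.6, -3.8]
opening: 0.3
```

```bash
python3 -c "
from h import *
st()"
```

```text
t 17.225 yaw -17.61 C in tool y,z [-0.0068  0.0905] phi -107.49 (yaw should be -17.49) F tool [ 3.8   7.16 -2.9 ] tau [ 0.14 -1.12  0.02] open 0.3 q6 -0.32 z 0.0929
```

Request:
{"name": "drive_tool", "arguments": {"increments": [[0,-0.00157,-0.0002,1,0,0,-0.4],[0,-0.00157,-0.0001,1,0,0,-0.4],[0,-0.00157,-0.0002,1,0,0,-0.4],[0,-0.00157,-0.0001,1,0,0,-0.4]]}}

```text
time_s: 17.73
eef_pos: [0.4766, -0.1992, 0.0929]
eef_rot: [0.398, 0.586, 0.397, -0.584]
wrist_force: [7.5, 0.8, -4.2]
opening: 0.297
```

```bash
python3 -c "
from h import *
st()"
```

```text
t 17.725 yaw -21.61 C in tool y,z [-0.0068  0.0905] phi -111.47 (yaw should be -21.47) F tool [ 4.23  6.63 -3.53] tau [ 0.11 -1.04  0.06] open 0.297 q6 -0.25 z 0.0929
```

Request:
{"name": "drive_tool", "arguments": {"increments": [[-0.0004,-0.00157,-0.0005,1,0,0,-0.4],[-0.0004,-0.00157,-0.0004,1,0,0,-0.4],[0,-0.00157,-0.0002,1,0,0,-0.4],[0,-0.00157,-0.0001,1,0,0,-0.4]]}}

```text
time_s: 18.23
eef_pos: [0.4712, -0.1964, 0.0938]
eef_rot: [0.378, 0.599, 0.376, -0.598]
wrist_force: [5.9, -2.5, -4.7]
opening: 0.299
```

```bash
python3 -c "
from h import *
st()"
```

```text
t 18.225 yaw -25.61 C in tool y,z [-0.0065  0.0905] phi -115.29 (yaw should be -25.29) F tool [ 4.7   6.42 -0.32] tau [-0.3  -0.97  0.  ] open 0.299 q6 -0.18 z 0.0938
```

Request:
{"name": "drive_tool", "arguments": {"increments": [[0.0004,-0.00157,-0.0002,1,0,0,-0.4],[0.0004,-0.00157,-0.0001,1,0,0,-0.4],[0,-0.00157,-0.0001,1,0,0,-0.4],[0,-0.00157,-0.0001,1,0,0,-0.4]]}}

```text
time_s: 18.73
eef_pos: [0.4665, -0.1935, 0.0937]
eef_rot: [0.357, 0.612, 0.354, -0.61]
wrist_force: [6.5, -2.3, -1.8]
opening: 0.301
```

```bash
python3 -c "
from h import *
st()"
```

```text
t 18.725 yaw -29.61 C in tool y,z [-0.0057  0.0905] phi -118.79 (yaw should be -28.79) F tool [ 1.84  6.75 -1.22] tau [-0.29 -1.01  0.01] open 0.301 q6 -0.11 z 0.0937
```

Request:
{"name": "drive_tool", "arguments": {"increments": [[0,-0.0016,-0.0001,0.6,0,0,-0.4],[0,-0.0016,-0.0001,0.8,0,0,-0.4],[0,-0.0016,-0.0001,0.8,0,0,-0.4]]}}

```text
time_s: 19.1
eef_pos: [0.4625, -0.1909, 0.0937]
eef_rot: [0.346, 0.619, 0.342, -0.617]
wrist_force: [6.9, -2.0, -1.9]
opening: 0.3
```

```bash
python3 -c "
from h import *
st()"
```

```text
t 19.1 yaw -31.81 C in tool y,z [-0.007   0.0906] phi -121.80 (yaw should be -31.80) F tool [ 1.9   6.87 -1.93] tau [-0.37 -0.98 -0.  ] open 0.3 q6 -0.07 z 0.0937
```

Still slack (0.50 rad turned). Continue in small steps.

Request:
{"name": "drive_tool", "arguments": {"increments": [[0,-0.00157,-0.0002,1,0,0,-0.4],[0,-0.00157,-0.0002,1,0,0,-0.4],[0,-0.00157,-0.0002,1,0,0,-0.4],[0,-0.00157,-0.0001,1,0,0,-0.4]]}}

```text
time_s: 19.6
eef_pos: [0.4576, -0.187, 0.0937]
eef_rot: [0.324, 0.63, 0.32, -0.629]
wrist_force: [6.6, -4.6, -1.0]
opening: 0.297
```

```bash
python3 -c "
from h import *
st()"
```

```text
t 19.6 yaw -35.81 C in tool y,z [-0.0069  0.0906] phi -125.76 (yaw should be -35.76) F tool [ 1.02  8.04 -0.17] tau [-0.46 -0.92  0.04] open 0.297 q6 -0.0 z 0.0937
```

Request:
{"name": "drive_tool", "arguments": {"increments": [[0,-0.00157,-0.0001,1,0,0,-0.4],[0,-0.00157,-0.0001,1,0,0,-0.4]]}}

```text
time_s: 19.85
eef_pos: [0.4552, -0.185, 0.0937]
eef_rot: [0.313, 0.636, 0.309, -0.634]
wrist_force: [5.3, -2.8, -2.4]
opening: 0.301
```

```bash
python3 -c "
from h import *
st()"
```

```text
t 19.85 yaw -37.81 C in tool y,z [-0.0069  0.0906] phi -127.75 (yaw should be -37.75) F tool [ 2.45  5.84 -1.06] tau [-0.43 -0.95 -0.01] open 0.301 q6 0.03 z 0.0937
```

Noise; still slack. Go on in 3° calls.

Request:
{"name": "drive_tool", "arguments": {"increments": [[0,-0.00157,-0.0001,1,0,0,-0.4],[0,-0.00157,-0.0001,1,0,0,-0.4],[0,-0.00157,-0.0001,1,0,0,-0.4]]}}

```text
time_s: 20.23
eef_pos: [0.4517, -0.1817, 0.0937]
eef_rot: [0.296, 0.644, 0.293, -0.642]
wrist_force: [6.3, -3.6, -1.8]
opening: 0.301
```

Request:
{"name": "drive_tool", "arguments": {"increments": [[0,-0.00157,-0.0001,1,0,0,-0.4],[0,-0.00157,-0.0001,1,0,0,-0.4],[0,-0.00157,-0.0001,1,0,0,-0.4]]}}

```text
time_s: 20.6
eef_pos: [0.4485, -0.1783, 0.0937]
eef_rot: [0.279, 0.652, 0.276, -0.649]
wrist_force: [7.2, -2.4, -2.5]
opening: 0.298
```

```bash
python3 -c "
from h import *
st()"
```

```text
t 20.6 yaw -43.81 C in tool y,z [-0.0068  0.0907] phi -133.70 (yaw should be -43.70) F tool [ 2.54  6.85 -3.23] tau [-0.34 -1.06  0.07] open 0.298 q6 0.14 z 0.0937
```

Request:
{"name": "drive_tool", "arguments": {"increments": [[0,-0.00157,-0.0003,1,0,0,-0.4],[0,-0.00157,-0.0003,1,0,0,-0.4],[0,-0.00157,-0.0002,1,0,0,-0.4]]}}

```text
time_s: 20.98
eef_pos: [0.4455, -0.1748, 0.0937]
eef_rot: [0.262, 0.658, 0.259, -0.657]
wrist_force: [5.8, -3.0, -2.1]
opening: 0.301
```

```bash
python3 -c "
from h import *
st()"
```

```text
t 20.975 yaw -46.81 C in tool y,z [-0.0067  0.0907] phi -136.63 (yaw should be -46.63) F tool [ 2.1   6.15 -2.19] tau [-0.61 -0.84  0.02] open 0.301 q6 0.19 z 0.0937
```

Request:
{"name": "drive_tool", "arguments": {"increments": [[0,-0.00157,-0.0003,1,0,0,-0.4],[0,-0.00157,-0.0003,1,0,0,-0.4],[0,-0.00157,-0.0002,1,0,0,-0.4]]}}

```text
time_s: 21.35
eef_pos: [0.4427, -0.171, 0.0937]
eef_rot: [0.245, 0.665, 0.241, -0.663]
wrist_force: [3.9, -6.0, -1.8]
opening: 0.305
```

```bash
python3 -c "
from h import *
st()"
```

```text
t 21.35 yaw -49.80 C in tool y,z [-0.0067  0.0906] phi -139.58 (yaw should be -49.58) F tool [1.85 7.11 0.88] tau [-0.88 -0.62 -0.05] open 0.305 q6 0.25 z 0.0937
```

Request:
{"name": "drive_tool", "arguments": {"increments": [[0,-0.00157,-0.0001,1,0,0,-0.4],[0,-0.00157,-0.0001,1,0,0,-0.4],[0,-0.00157,-0.0001,1,0,0,-0.4]]}}

```text
time_s: 21.72
eef_pos: [0.4403, -0.1675, 0.0937]
eef_rot: [0.228, 0.671, 0.223, -0.669]
wrist_force: [6.8, -8.2, -4.6]
opening: 0.302
```

```bash
python3 -c "
from h import *
st()"
```

```text
t 21.725 yaw -52.81 C in tool y,z [-0.0061  0.0906] phi -142.22 (yaw should be -52.22) F tool [ 4.63 10.59 -0.5 ] tau [-1.05 -0.93  0.03] open 0.302 q6 0.31 z 0.0937
```

Request:
{"name": "drive_tool", "arguments": {"increments": [[0,-0.0015,-0.0001,0.8,0,0,-0.4]]}}

```text
time_s: 21.85
eef_pos: [0.4396, -0.1665, 0.0938]
eef_rot: [0.223, 0.673, 0.219, -0.671]
wrist_force: [6.4, -8.9, -4.5]
opening: 0.301
```

```bash
python3 -c "
from h import *
st()"
```

```text
t 21.85 yaw -53.61 C in tool y,z [-0.0061  0.0906] phi -143.02 (yaw should be -53.02) F tool [ 4.55 10.93  0.15] tau [-1.15 -0.92  0.04] open 0.301 q6 0.32 z 0.0938
```

Request:
{"name": "drive_tool", "arguments": {"increments": [[0,-0.0015,-0.0001,0.8,0,0,-0.4]]}}

```text
time_s: 21.98
eef_pos: [0.439, -0.1654, 0.0938]
eef_rot: [0.219, 0.675, 0.214, -0.672]
wrist_force: [7.3, -8.5, -6.2]
opening: 0.302
```

```bash
python3 -c "
from h import *
st()"
```

```text
t 21.975 yaw -54.41 C in tool y,z [-0.0061  0.0906] phi -143.82 (yaw should be -53.82) F tool [ 6.31 11.16 -1.01] tau [-1.29 -1.02  0.01] open 0.302 q6 0.34 z 0.0938
```

Request:
{"name": "drive_tool", "arguments": {"increments": [[0,0,0,0,0,0,-0.4]]}}

```text
time_s: 22.1
eef_pos: [0.4389, -0.1653, 0.0938]
eef_rot: [0.219, 0.674, 0.214, -0.672]
wrist_force: [6.6, -8.5, -4.4]
opening: 0.301
```

```bash
python3 -c "
from h import *
st()"
```

```text
t 22.1 yaw -54.39 C in tool y,z [-0.0062  0.0907] phi -143.91 (yaw should be -53.91) F tool [ 4.51 10.75 -0.37] tau [-1.16 -0.91  0.02] open 0.301 q6 0.34 z 0.0938
```

Request:
{"name": "drive_tool", "arguments": {"increments": [[0,0,0,0,0,0,-0.4]]}}

```text
time_s: 22.22
eef_pos: [0.4389, -0.1653, 0.0938]
eef_rot: [0.218, 0.674, 0.214, -0.672]
wrist_force: [6.7, -8.5, -4.6]
opening: 0.303
```

```bash
python3 -c "
from h import *
st()"
```

```text
t 22.225 yaw -54.39 C in tool y,z [-0.0063  0.0906] phi -143.91 (yaw should be -53.91) F tool [ 4.64 10.8  -0.52] tau [-1.16 -0.91  0.02] open 0.303 q6 0.34 z 0.0938
```

Request:
{"name": "drive_tool", "arguments": {"increments": [[0,-0.0012,0,0.6,0,0,-0.4]]}}

```text
time_s: 22.35
eef_pos: [0.4384, -0.1646, 0.0938]
eef_rot: [0.215, 0.676, 0.21, -0.673]
wrist_force: [8.2, -8.9, -7.0]
opening: 0.297
```

```bash
python3 -c "
from h import *
st()"
```

```text
t 22.35 yaw -55.00 C in tool y,z [-0.0061  0.0906] phi -144.44 (yaw should be -54.44) F tool [ 7.07 11.89 -1.62] tau [-1.33 -1.17  0.03] open 0.297 q6 0.35 z 0.0938
```

Request:
{"name": "drive_tool", "arguments": {"increments": [[0,0,0,0,0,0,-0.4]]}}

```text
time_s: 22.48
eef_pos: [0.4383, -0.1645, 0.0937]
eef_rot: [0.215, 0.676, 0.21, -0.673]
wrist_force: [7.3, -9.2, -6.1]
opening: 0.3
```

```bash
python3 -c "
from h import *
st()"
```

```text
t 22.475 yaw -54.99 C in tool y,z [-0.0063  0.0907] phi -144.52 (yaw should be -54.52) F tool [ 6.19 11.68 -0.74] tau [-1.25 -0.98  0.04] open 0.3 q6 0.35 z 0.0937
```

Request:
{"name": "drive_tool", "arguments": {"increments": [[0,-0.0018,0,0.9,0,0,-0.4]]}}

```text
time_s: 22.6
eef_pos: [0.4377, -0.1633, 0.0938]
eef_rot: [0.21, 0.678, 0.205, -0.675]
wrist_force: [9.6, -10.6, -8.6]
opening: 0.296
```

```bash
python3 -c "
from h import *
st()"
```

```text
t 22.6 yaw -55.91 C in tool y,z [-0.0062  0.0907] phi -145.39 (yaw should be -55.39) F tool [ 8.73 14.08 -1.96] tau [-1.44 -1.34  0.04] open 0.296 q6 0.37 z 0.0938
```

Request:
{"name": "drive_tool", "arguments": {"increments": [[0,0,0,0,0,0,-0.4]]}}

```text
time_s: 22.72
eef_pos: [0.4375, -0.1632, 0.0938]
eef_rot: [0.21, 0.677, 0.205, -0.675]
wrist_force: [8.9, -9.0, -7.1]
opening: 0.299
```

```bash
python3 -c "
from h import *
st()"
```

```text
t 22.725 yaw -55.90 C in tool y,z [-0.0064  0.0907] phi -145.51 (yaw should be -55.51) F tool [ 7.2  12.42 -2.3 ] tau [-1.29 -1.13  0.01] open 0.299 q6 0.37 z 0.0938
```

Request:
{"name": "drive_tool", "arguments": {"increments": [[0,0.002,0,0,0,0,-0.4],[0,0.003,0,0,0,0,-0.4],[0,0.0022,0,0,0,0,-0.4],[0,0,0,0,0,0,-0.4],[0,0,0,0,0,0,-0.4]]}}

```text
time_s: 23.35
eef_pos: [0.4388, -0.166, 0.0925]
eef_rot: [-0.207, -0.676, -0.208, 0.676]
wrist_force: [0.9, -0.9, -0.2]
opening: 0.301
```

```bash
python3 -c "
from h import *
st(); snap('side','s11'); crop('s11',300,90,400,200,7,'s11a')"
```

```text
t 23.35 yaw -55.86 C in tool y,z [-0.0034  0.0913] phi -143.59 (yaw should be -53.59) F tool [ 0.24  1.27 -0.24] tau [-0.03  0.01 -0.01] open 0.301 q6 0.36 z 0.0925
```

View pics/s11a.png

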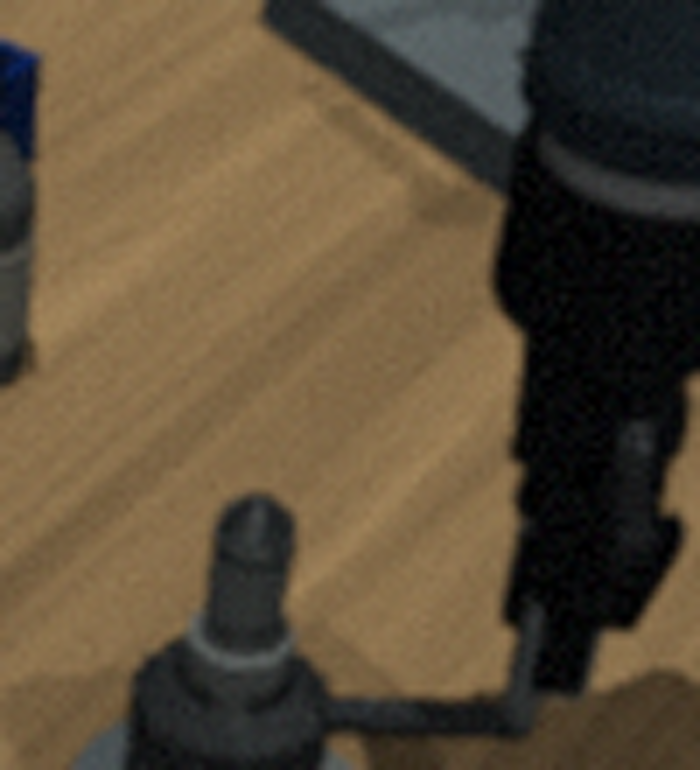

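Request:
{"name": "drive_tool", "arguments": {"increments": [[0,0.003,0,0,0,0,-0.4],[0,0,0,0,0,0,-0.4],[-0.01,0,0,0,0,0,-0.4],[-0.02,0,0,0,0,0,-0.4],[-0.03,0,0,0,0,0,-0.4],[-0.04,0,0,0,0,0,-0.4],[-0.05,0,0,0,0,0,0],[0,0,0,0,0,0,0.5],[0,0,0,0,0,0,0.5]]}}

```text
time_s: 24.52
eef_pos: [0.4405, -0.1685, 0.2428]
eef_rot: [0.208, 0.676, 0.207, -0.676]
wrist_force: [-0.2, 0.7, -0.6]
opening: 0.747
```

```bash
python3 - <<'E'
from h import *
st(); a=snap('side','s12');snap('top','t12'); crop('s12',300,110,400,220,7,'s12a'); crop('t12',170,60,420,320,3,'t12a')
c=a; print(pz(c,0,0,0)) if 0 else None
E
```

```text
t 24.525 yaw -55.86 C in tool y,z [-0.0003  0.0912] phi -141.67 (yaw should be -51.67) F tool [ 0.58 -0.72 -0.2 ] tau [0.02 0.01 0.01] open 0.747 q6 0.36 z 0.2428
```

View pics/s12a.png

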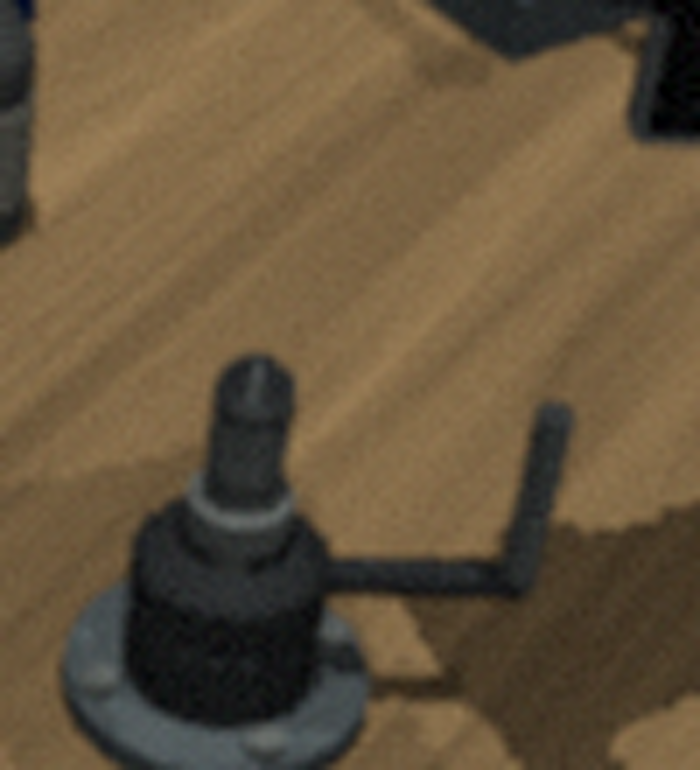

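View pics/s12.png

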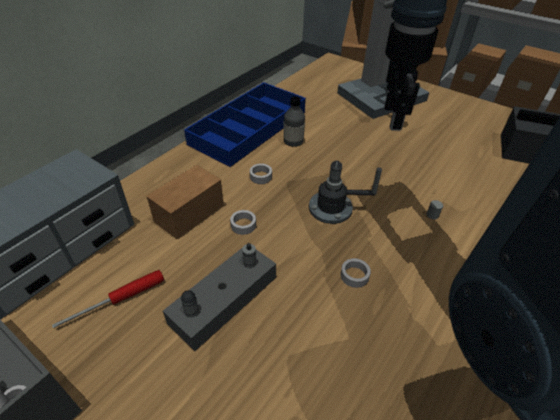

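```bash
python3 - <<'E'
from h import *
s=load('s12')
def f(X,Y,z): return pz(s,(X+.5)/7-.5+300,(Y+.5)/7-.5+110,z)
p=f(555,408,.119); q=f(255,365,.137); print(p,q)
b=np.array([.0009,0]); r=p[:2]-b-O; print(np.linalg.norm(r),np.degrees(np.arctan2(r[1],r[0])))
E
```

```text
[ 0.44508945 -0.17218148  0.119     ] [ 0.5164656  -0.11347816  0.137     ]
0.09035849154134395 -142.83914641725852
```

```bash
python3 - <<'E'
from h import *
crop('t12',310,200,400,290,8,'t12b')
E
```

```text
(no output)
```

View pics/t12b.png

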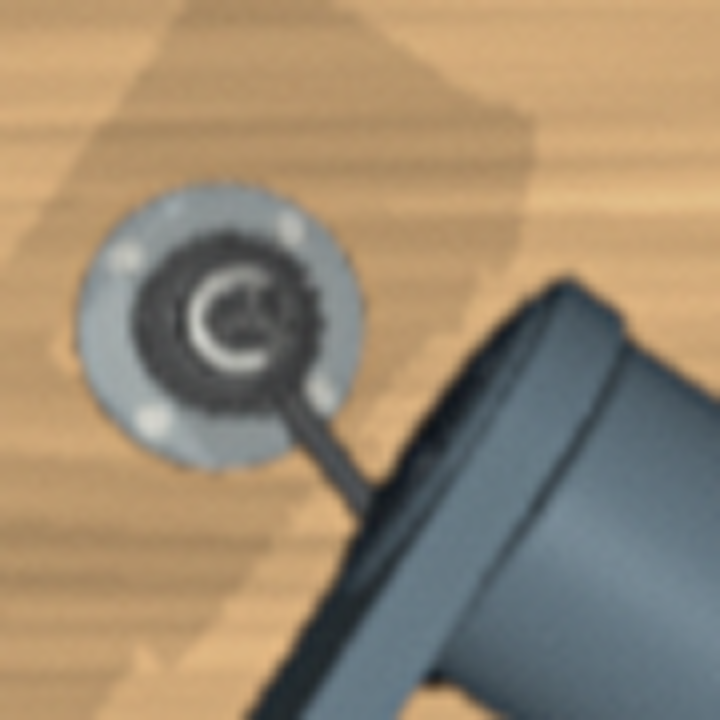

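Request:
{"name": "drive_tool", "arguments": {"increments": [[0,0.002,0,0,0,0,0],[0,0,0,0,0,0,-0.4],[0.04,0,0,0,0,0,-0.4],[0.04,0,0,0,0,0,-0.4],[0.03,0,0,0,0,0,-0.4],[0.02,0,0,0,0,0,-0.4],[0.018,0,0,0,0,0,-0.4],[0,0,0,0,0,0,-0.4]]}}

```text
time_s: 25.62
eef_pos: [0.4406, -0.1696, 0.0931]
eef_rot: [-0.206, -0.675, -0.209, 0.677]
wrist_force: [-0.5, -0.7, 0.8]
opening: 0.303
```

```bash
python3 -c "
from h import *
st()"
```

```text
t 25.625 yaw -55.87 C in tool y,z [0.0006 0.0917] phi -141.13 (yaw should be -51.13) F tool [-0.8   0.28  0.76] tau [-0.   -0.04  0.04] open 0.303 q6 0.36 z 0.0931
```

Request:
{"name": "drive_tool", "arguments": {"increments": [[0,-0.002,0,0,0,0,-0.4],[0,-0.002,0,0,0,0,-0.4],[0,0,0,0,0,0,-0.4]]}}

```text
time_s: 26.0
eef_pos: [0.4399, -0.1671, 0.0954]
eef_rot: [0.208, 0.676, 0.207, -0.676]
wrist_force: [0.0, 0.1, 0.8]
opening: 0.303
```

```bash
python3 -c "
from h import *
st()"
```

```text
t 26.0 yaw -55.86 C in tool y,z [-0.0019  0.091 ] phi -142.62 (yaw should be -52.62) F tool [-0.81 -0.07 -0.08] tau [-0.02  0.    0.04] open 0.303 q6 0.36 z 0.0954
```

Request:
{"name": "drive_tool", "arguments": {"increments": [[0,-0.001,0,0,0,0,-0.4],[0,-0.001,0,0,0,0,-0.4],[0,0,0,0,0,0,-0.4]]}}

```text
time_s: 26.38
eef_pos: [0.4384, -0.1653, 0.0947]
eef_rot: [0.208, 0.676, 0.208, -0.676]
wrist_force: [-0.6, -0.9, -0.7]
opening: 0.303
```

```bash
python3 -c "
from h import *
st()"
```

```text
t 26.375 yaw -55.86 C in tool y,z [-0.0041  0.0912] phi -144.07 (yaw should be -54.07) F tool [0.68 0.41 1.05] tau [ 0.01  0.02 -0.04] open 0.303 q6 0.36 z 0.0947
```

Request:
{"name": "drive_tool", "arguments": {"increments": [[0,-0.001,0,0,0,0,-0.4],[0,0,0,0,0,0,-0.4]]}}

```text
time_s: 26.62
eef_pos: [0.4378, -0.1645, 0.0946]
eef_rot: [-0.208, -0.676, -0.208, 0.676]
wrist_force: [-0.3, 0.1, 0.5]
opening: 0.303
```

```bash
python3 -c "
from h import *
st()"
```

```text
t 26.625 yaw -55.86 C in tool y,z [-0.0052  0.0912] phi -144.70 (yaw should be -54.70) F tool [-0.47 -0.27  0.22] tau [-0.02  0.01 -0.07] open 0.303 q6 0.36 z 0.0946
```

Request:
{"name": "drive_tool", "arguments": {"increments": [[0,-0.001,0,0,0,0,-0.4],[0,0,0,0,0,0,-0.4]]}}

```text
time_s: 26.88
eef_pos: [0.4375, -0.1639, 0.0948]
eef_rot: [0.208, 0.676, 0.207, -0.676]
wrist_force: [0.5, -0.6, -0.9]
opening: 0.297
```

```bash
python3 -c "
from h import *
st()"
```

```text
t 26.875 yaw -55.86 C in tool y,z [-0.0059  0.0911] phi -145.15 (yaw should be -55.15) F tool [ 0.86  0.73 -0.07] tau [-0.21 -0.09  0.04] open 0.297 q6 0.36 z 0.0948
```

Request:
{"name": "drive_tool", "arguments": {"increments": [[0,-0.0006,0,0,0,0,-0.4],[0,0,0,0,0,0,-0.4]]}}

```text
time_s: 27.12
eef_pos: [0.4375, -0.1639, 0.0949]
eef_rot: [0.208, 0.676, 0.207, -0.676]
wrist_force: [2.9, -4.6, -3.1]
opening: 0.3
```

```bash
python3 -c "
from h import *
st()"
```

```text
t 27.125 yaw -55.87 C in tool y,z [-0.0059  0.0911] phi -145.16 (yaw should be -55.16) F tool [3.08 5.44 0.19] tau [-0.66 -0.4  -0.06] open 0.3 q6 0.36 z 0.0949
```

Request:
{"name": "drive_tool", "arguments": {"increments": [[0,-0.0006,0,0,0,0,-0.4],[0,0,0,0,0,0,-0.4]]}}

```text
time_s: 27.38
eef_pos: [0.4375, -0.1638, 0.0949]
eef_rot: [0.208, 0.676, 0.207, -0.676]
wrist_force: [4.7, -6.1, -5.9]
opening: 0.3
```

```bash
python3 -c "
from h import *
st()"
```

```text
t 27.375 yaw -55.88 C in tool y,z [-0.0059  0.0911] phi -145.19 (yaw should be -55.19) F tool [ 5.96  7.67 -0.42] tau [-0.9  -0.61  0.02] open 0.3 q6 0.36 z 0.0949
```

Request:
{"name": "drive_tool", "arguments": {"increments": [[0,-0.0006,0,0,0,0,-0.4],[0,0,0,0,0,0,-0.4]]}}

```text
time_s: 27.62
eef_pos: [0.4374, -0.1638, 0.095]
eef_rot: [0.209, 0.677, 0.206, -0.675]
wrist_force: [6.2, -8.1, -7.1]
opening: 0.3
```

```bash
python3 -c "
from h import *
st()"
```

```text
t 27.625 yaw -55.88 C in tool y,z [-0.0059  0.0911] phi -145.22 (yaw should be -55.22) F tool [ 7.17 10.12 -0.61] tau [-1.15 -0.78 -0.05] open 0.3 q6 0.36 z 0.095
```

Request:
{"name": "drive_tool", "arguments": {"increments": [[0,-0.0005,0,0,0,0,-0.4],[0,0,0,0,0,0,-0.4]]}}

```text
time_s: 27.88
eef_pos: [0.4374, -0.1637, 0.0951]
eef_rot: [0.209, 0.677, 0.206, -0.675]
wrist_force: [6.5, -9.6, -7.9]
opening: 0.303
```

```bash
python3 -c "
from h import *
st()"
```

```text
t 27.875 yaw -55.89 C in tool y,z [-0.006   0.0911] phi -145.25 (yaw should be -55.25) F tool [ 8.01 11.57  0.05] tau [-1.31 -0.85 -0.08] open 0.303 q6 0.36 z 0.0951
```

Request:
{"name": "drive_tool", "arguments": {"increments": [[0,0.003,0,0,0,0,-0.4],[0,0.003,0,0,0,0,-0.4],[0,0.003,0,0,0,0,-0.4],[0,0,0,0,0,0,-0.4],[-0.01,0,0,0,0,0,-0.4],[-0.03,0,0,0,0,0,-0.4],[-0.04,0,0,0,0,0,-0.4],[-0.05,0,0,0,0,0,-0.4],[-0.03,0,0,0,0,0,0],[0,0,0,0,0,0,0]]}}

```text
time_s: 29.12
eef_pos: [0.4425, -0.1701, 0.2582]
eef_rot: [0.209, 0.677, 0.206, -0.675]
wrist_force: [0.2, 0.6, -0.1]
opening: 0.5
```

Request:
{"name": "drive_tool", "arguments": {"increments": [[0,0,0,0,0,0,0.5],[0,0,0,0,0,0,0.5],[0,0,0,0,0,0,0.5],[0,0,0,0,0,0,0.5]]}}

```text
time_s: 29.62
eef_pos: [0.4409, -0.1691, 0.2541]
eef_rot: [-0.207, -0.676, -0.208, 0.676]
wrist_force: [0.5, -0.7, 0.1]
opening: 0.749
```

```bash
python3 - <<'E'
from h import *
st(); a=snap('side','s13'); print(np.round(ctrl.get_obs()['eef_pos'],3)); crop('s13',150,110,410,320,3,'s13a')
E
```

```text
t 29.625 yaw -55.87 C in tool y,z [0.0004 0.0912] phi -141.25 (yaw should be -51.25) F tool [-0.1   0.87 -0.02] tau [ 0.03  0.02 -0.02] open 0.749 q6 0.36 z 0.2541
[ 0.441 -0.169  0.254]
```

View pics/s13a.png

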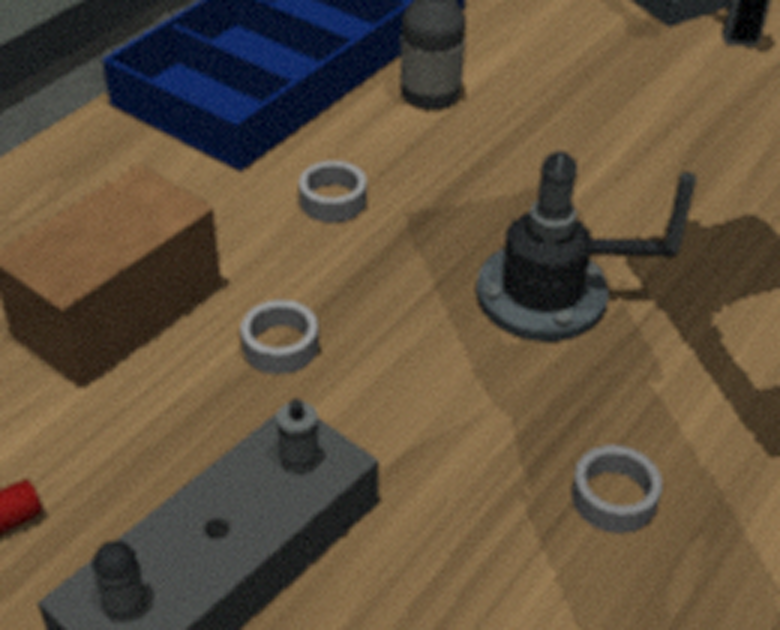

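The picture shows the cone cutter upright in the collet (crop about 557,190) with its collar on the face. The dome and pin cutters are still in the block, the rings and carton have not moved, and the gripper is clear.

```bash
python3 -c "
from h import *
print(hand_in())"
```

```text
the job is handed in; nothing more can be done
None
```

The cone cutter is in the collet with the nut tightened on it, and I handed the job in at about 29.6 s of the 61 s allowed.

- **Fitting the cutter:** I took it from the middle hole of the block and pressed it home with at most about 18 N. The tool stopped at the seating height I had worked out beforehand (TCP z = 0.101 m). It did not sink further as the force rose, so the collar is on the face.
- **Tightening the nut:** I pushed the handle clockwise with one pad, without clamping it. It turned about 0.92 rad in all; the jaws reached the shank after roughly 0.82 rad. The post force at the end was about 14 N while moving and 12.4 N at rest, then I backed off.
- **Checks on the grip:** I touched the post again and it took 11.6 N without moving. Contact came at −145.1°, against −145.5° where I left it. One side-picture estimate put the handle at −142.8°, which disagrees, but that reading is only good to a degree or more, so I relied on the contact test.
- **The rest of the bench:** In the last side picture the dome and pin cutters are still in the block and nothing in view has moved, but that crop leaves out the gauge and most of the screwdriver. An earlier full picture, taken after tightening, shows both in place. The gripper is well clear.

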